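Set a worn cross-slide to zero with the lost motion taken up

TASK

The handwheel of this worn cross-slide has a lot of lost motion: by its knob, wind it anticlockwise (seen from above) past the zero mark until you feel the slide's drag come on, then just far enough further to draw the slide behind its zero without forcing it against the rear stop. Then wind it clockwise up to the zero mark at the pointer and let go, so that the slide stands at its zero with the lost motion taken up clockwise. Leave the bottle, the screwdriver and the tin alone.

Things in the scene. Friction and masses are not known exactly. Their poses are not given: they have to be found in the camera images.
- handwheel (a joint): Handwheel angle, rad: 0 with the zero mark at the pointer, growing CLOCKWISE seen from above; -0.3 to 0.08 at the start. It turns with little drag (1 to 2 N at the knob) through the lost motion, 0.6 to 1.8 rad in all and different each time, and starts somewhere within it; then it takes the screw along and the drag rises to 8 to 10 N at the knob, either way. It stays where it is left.
- slide_edge (a point): Middle of the upper edge, nearest the wheel, of the slide (grey vice holding an aluminium block). At its zero it lies 100 mm along wheel_axis's x axis. Driven by the screw it goes 0.6 mm away per rad clockwise, 0.6 mm nearer per rad anticlockwise. It starts 0.12 to 0.22 rad of driven turn (about 0.1 mm) beyond zero and meets the rear stop 0.4 rad (0.24 mm) behind zero.
- wheel_axis (a point): Point on the handwheel's upright axis at the height of its flat top, 108 mm above the bench. The wheel is a dark steel disc 124 mm across on the grey gearbox of the fixed cross-slide unit; a hub 40 mm across rises 17 mm higher at its middle. Its x axis points to the slide (turned up to 0.3 rad from the world's).
- knob_center (a point): Centre (half-way up) of the knob: an upright black plastic cylinder 20 mm across and 50 mm tall (top 159 mm above the bench) that spins freely on its pin, standing on the wheel 50 mm from the axis.
- zero_mark (a point): Outer part of the pale zero line, 26 mm long, on the wheel's top, 60 mm from the axis; it turns with the wheel and lies 123 degrees clockwise, seen from above, of the knob.
- pointer (a point): Tip of the fixed steel pointer at the wheel's rim, on the side away from the slide, 66 mm from the axis.
- rear_stop: Fixed steel stop pin with a round tip between gearbox and slide, 55 mm up. Its origin lies on the bench under the wheel's axis; the tip is 99 mm from there towards the slide and 42 mm to the left. It stops slide, screw and wheel; pushing the knob against it with about 9 N more than the screw's drag damages the setting.
- oil_bottle: Closed white plastic bottle, 52 mm across, 130 mm tall, standing; origin at the centre of its underside. Leave it.
- screwdriver: Screwdriver 190 mm long with a black handle, lying along its x axis. Leave it.
- screw_tin: Open steel tin 72 mm across, 55 mm tall; origin at the centre of its underside. Leave it.

How it is judged:
By the outcome, as a careful person would: the job done as asked, in the order asked, and still so for the second after the job is handed in, with the robot touching nothing.
It also fails if it takes over 64 s, if anything falls off the work surface, if the arm or the gripper's body presses on something with over 40 N, if the wrist force passes 120 N, or if a joint passes its speed limit or range.

ROBOT

A 6-joint arm with a two-finger parallel gripper is mounted at the origin on the work surface. World frame = base frame: x ahead of the robot, y to its left, z up, the work surface at z = 0. Lengths are in mm, angles in rad, forces in N, time in s.
With the tool pointing down it reaches from about 425 to 1125 mm from the base axis. Payload 14.9 kg.
Tool frame: the origin (TCP) lies at the very end of the fingers, on their centre line; the grasp point (between the pads) lies robot.hold_point_z behind it (robot.hold_point_z is the distance from the TCP to the grasp point, in mm); x points along the fingers, z is the direction in which the jaws open and shut, and the axes are right-handed (so a half turn about x gives the same grasp; the last joint's range is limited). The gripper opens to 91 mm and grips with 3 to 60 N. Pads are 32 mm wide; open, the fingers measure 118 mm over their backs; the gripper's body (76 mm by 178 mm) begins 60 mm behind the grasp point.
Start: joints at [-1.382, 0.379, 1.734, -0, 1.028, -0.033], TCP at [153.984, -682.867, 213.932] pointing down, gripper open.
Joint ranges: [-2.77, 2.77], [-0.74, 2.19], [0, 2.66], [-1.06, 4.2], [0.31, 2.87], [-3.08, 3.08]. Speed limits (rad/s): [1.89, 1.89, 2.39, 3.14, 3.14, 3.14].

INTERFACE

Orientations are given as a rotation vector (axis times angle).
In Python, from rig import robot, capture, camera_info, hand_in gives the robot as it stands. The module is installed in compiled form; this text tells all that it offers.
- The arm moves only by the tool send_rows, never from a script. Its argument "targets" is one flat list of numbers, 5 for each row, row after row: the shift along the tool's x, y, z in cm, then the turn about the tool's x in rad, then the opening, from 0 (shut) to 1 (fully open). A call has 1 to 20 rows; each row is the pose to reach, as a shift and turn from the pose commanded when the call began, along the tool's axes at that moment; what a row does not reach only later rows make up. A row lasts 1/12 s, in which the tool goes at most 41.7 mm and 7.16 degrees, less where a joint would pass 70% of its speed; a pose out of reach is approached as far as the arm can. A call with a gripper value outside its range is refused whole. The fingers move at their own pace and stop on an object; "newtons" is the grip in N (left out, the last holds). Time passes only in rows, so rows that repeat a pose let the fingers close. It gives the time, the measured TCP pose, the force and the opening at its end, in the units of the state.
- robot.get_obs(): the state, without advancing time (a new reading comes with each control period).
- capture(name): name is "scene" or "top" or "wrist"; returns the picture (400x640x3 uint8, red, green, blue); there is no depth.
- camera_info(name): a dict with "fx", "fy", "cx", "cy" (pixels), "world_to_cam" (4x4, takes a point from world to camera coordinates); the wrist camera has in their place "hand_eye" (4x4, takes a point from camera to tool coordinates, whose origin is the TCP and whose axes are the tool frame's). Camera axes: x right, y down, z forward; pixel columns grow to the right and rows downward; lengths in mm; the calibration is good to about 2 mm. A picture is of the moment at which its call begins: read the wrist's pose just before it. camera_info takes no time and is no camera call.
- hand_in(): hands the job in, once; it reports no verdict.
The state is a dict: "time_s": time; "joints": joint angles; "joint_velocities": joint speeds; "tau": joint torques, N m; "eef_pos": TCP position; "orientation": TCP orientation; "force": force on the tool from outside, world axes, zero at the start; "ft_torque": the same for the moment, N m; "width": finger opening in mm.
Only numpy, scipy, OpenCV 4.12 (cv2) and the standard library are available. Lean on these libraries where they do the work, as an engineer would, in place of code of your own. Each camera call takes 0.05 s, during which the arm holds its last target. There are 200 camera calls.

## Working session

There is one attempt and no reset: what is moved stays moved. The work goes in short steps, Python scripts to look and compute and a tool call to move; the robot and the scene stay as the last step left them, time stands still between calls to the robot, and variables do not carry over. Pictures are saved under pics/ and viewed, about 8 in all and at most 12, crops included, and the job is handed in when it is done.

Besides the shell and the picture viewer there is one more tool, called after "Emit:" in YAML: its name, and indented under it one key for each argument. send_rows: Moves the arm, as the interface text tells. Its arguments: {"type":"object","properties":{"targets":{"type":"array","items":{"type":"number"}},"newtons":{"type":"number"}},"required":["targets"]}

```bash
mkdir -p pics
cat > h.py <<'E'
import numpy as np, cv2
from scipy.spatial.transform import Rotation as R
from rig import robot, capture, camera_info, hand_in
def cam(name,obs=None):
    i=camera_info(name); K=np.array([[i['fx'],0,i['cx']],[0,i['fy'],i['cy']],[0,0,1]])
    if 'world_to_cam' in i: W=np.array(i['world_to_cam'])
    else:
        T=np.eye(4);T[:3,:3]=R.from_rotvec(obs['orientation']).as_matrix();T[:3,3]=obs['eef_pos']
        W=np.linalg.inv(T@np.array(i['hand_eye']))
    return K,W
def ray(c,px):
    K,W=c; C=np.linalg.inv(W); d=C[:3,:3]@np.linalg.inv(K)@[px[0],px[1],1]; return C[:3,3],d/np.linalg.norm(d)
def onz(c,px,z):
    o,d=ray(c,px); return o+d*(z-o[2])/d[2]
def proj(c,p):
    K,W=c; q=K@(W@np.append(p,1))[:3]; return q[:2]/q[2]
def tri(c1,p1,c2,p2):
    o1,d1=ray(c1,p1);o2,d2=ray(c2,p2); t=np.linalg.lstsq(np.c_[d1,-d2],o2-o1,rcond=None)[0]
    a=o1+t[0]*d1;b=o2+t[1]*d2; return (a+b)/2,np.linalg.norm(a-b)
def save(n,im): cv2.imwrite('pics/'+n,cv2.cvtColor(im,cv2.COLOR_RGB2BGR))
E
python3 - <<'E'
from h import *
o=robot.get_obs();print(o,robot.hold_point_z)
print(R.from_rotvec(o['orientation']).as_matrix().round(3))
for n in ['scene','top']:
    im=capture(n);save(n+'0.png',im);np.save(n+'0.npy',im);c=cam(n);print(n,np.linalg.inv(c[1])[:3,3],c[0][0,0])
E
```

```text
{'time_s': 0.0, 'joints': array([-1.38228758e+00,  3.79382014e-01,  1.73478947e+00, -2.75829346e-05,
        1.02851571e+00, -3.32971452e-02]), 'joint_velocities': array([ 0.00117495, -0.0001884 ,  0.00043436, -0.00069132,  0.00096562,
        0.0006905 ]), 'tau': array([-6.85569219e-03, -7.63732052e+01, -4.34373450e+01,  6.48165308e-02,
        4.25894978e-02, -6.42280520e-05]), 'eef_pos': array([ 153.90840398, -682.4553966 ,  213.30251799]), 'orientation': array([ 1.04496091,  1.30686122, -1.04380083]), 'force': array([-0.45612851, -0.15974009,  0.50861845]), 'ft_torque': array([-0.01603445,  0.0355416 ,  0.04712694]), 'width': 90.92690786765156} 18.8
[[-0.     0.975  0.22 ]
 [ 0.001  0.22  -0.975]
 [-1.     0.    -0.001]]
scene [ 741.92389834 -304.03265412  748.17260141] 383.6381656149421
top [397.91615733  31.95740473 960.39121112] 433.4145607483295
```

View pics/scene0.png

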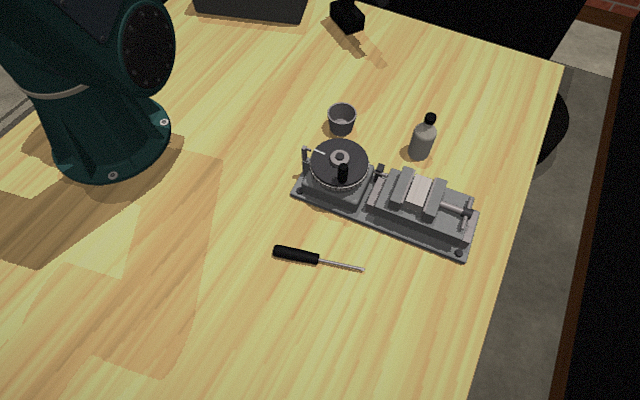

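View pics/top0.png

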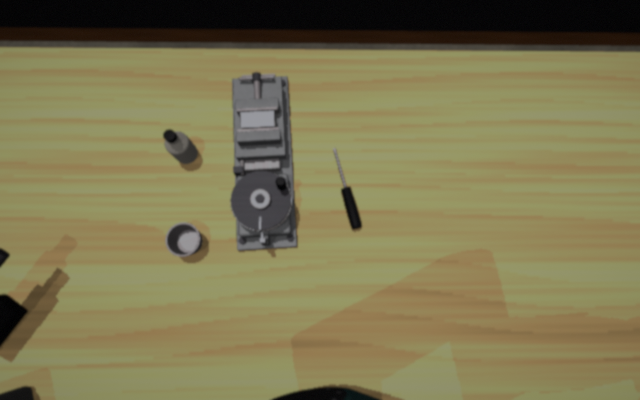

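The scene picture shows the unit with its hub at (340,157), the knob at (343,173) and the slide to the right. In the top picture the hub is at (260,198), the knob at (281,184), the mark points down to the pointer near (262,228), the tin is at (184,240), the bottle at (180,146) and the screwdriver at (346,190).

Run:
```python
from h import *
s,t=cam('scene'),cam('top')
print('hub',tri(s,(340,157),t,(260,198)),onz(t,(260,198),125))
print('knobtop',tri(s,(343,167),t,(282,182)),onz(t,(282,182),159))
print('slidefar',onz(t,(257,76),60)); print('tin',onz(t,(184,240),40),'bottle',onz(t,(172,137),130),'screwdr',onz(t,(346,190),10))
print(robot.hold_point_z, camera_info('wrist'))
```

```text
hub (array([560.52429311, 125.81769679, 121.48240035]), np.float64(0.9636995720699002)) [559.46349443 125.11147225 125.        ]
knobtop (array([585.36827518,  81.6162606 , 157.89168367]), np.float64(3.58070576074636)) [583.67806829  80.40763979 159.        ]
slidefar [848.88992492 144.33191556  60.        ]
tin [485.99643255 292.44422923  40.        ] bottle [682.21009543 301.22615162 130.        ] screwdr [599.73606402 -54.21140807  10.        ]
18.8 {'fx': 336.7450900074512, 'fy': 336.7450900074512, 'cx': 321.4312335395049, 'cy': 199.5491624972185, 'hand_eye': array([[ 6.69823601e-04, -2.68683589e-01,  9.63228260e-01,
        -1.71304971e+02],
       [ 4.47767720e-05, -9.63228467e-01, -2.68683678e-01,
         7.67580700e+01],
       [ 9.99999775e-01,  2.23100921e-04, -6.33162377e-04,
         8.62931398e-01],
       [ 0.00000000e+00,  0.00000000e+00,  0.00000000e+00,
         1.00000000e+00]])}
```

```bash
cat >> h.py <<'E'
def shift(frm,to):
    o=robot.get_obs(); return R.from_rotvec(o['orientation']).as_matrix().T@(np.array(to)-frm)/10
E
python3 - <<'E'
from h import *
p0=np.array([153.98,-682.87,213.93]);p=[620,-300,300];q=[580,130,280]
print(shift(p0,p).round(2),shift(p0,q).round(2))
E
```

```text
[ -8.58  53.88 -27.1 ] [ -6.54  59.44 -69.93]
```

Emit:
send_rows:
  targets: [-8.6, 53.9, -27.1, 0, 1, -8.6, 53.9, -27.1, 0, 1, -8.6, 53.9, -27.1, 0, 1, -8.6, 53.9, -27.1, 0, 1, -8.6, 53.9, -27.1, 0, 1, -8.6, 53.9, -27.1, 0, 1, -8.6, 53.9, -27.1, 0, 1, -8.6, 53.9, -27.1, 0, 1, -8.6, 53.9, -27.1, 0, 1, -8.6, 53.9, -27.1, 0, 1, -8.6, 53.9, -27.1, 0, 1, -8.6, 53.9, -27.1, 0, 1, -8.6, 53.9, -27.1, 0, 1, -8.6, 53.9, -27.1, 0, 1, -8.6, 53.9, -27.1, 0, 1, -8.6, 53.9, -27.1, 0, 1, -8.6, 53.9, -27.1, 0, 1, -8.6, 53.9, -27.1, 0, 1]

```text
time_s: 1.6
eef_pos: [619.6, -300.0, 299.4]
orientation: [1.044, 1.307, -1.045]
force: [0.2, -0.1, 0.9]
width: 91.7
```

Emit:
send_rows:
  targets: [2, 5.6, -42.8, 0, 1, 2, 5.6, -42.8, 0, 1, 2, 5.6, -42.8, 0, 1, 2, 5.6, -42.8, 0, 1, 2, 5.6, -42.8, 0, 1, 2, 5.6, -42.8, 0, 1, 2, 5.6, -42.8, 0, 1, 2, 5.6, -42.8, 0, 1, 2, 5.6, -42.8, 0, 1, 2, 5.6, -42.8, 0, 1, 2, 5.6, -42.8, 0, 1, 2, 5.6, -42.8, 0, 1, 2, 5.6, -42.8, 0, 1, 2, 5.6, -42.8, 0, 1]

```text
time_s: 2.77
eef_pos: [580.6, 128.5, 279.8]
orientation: [1.045, 1.306, -1.045]
force: [0.4, -0.4, -0.5]
width: 90.9
```

Run:
```python
from h import *
o=robot.get_obs();print(o['eef_pos'],o['joints'])
im=capture('wrist');np.save('w0.npy',im);save('w0.png',cv2.resize(im,(800,500),interpolation=cv2.INTER_CUBIC))
import pickle;pickle.dump(o,open('w0.pkl','wb'))
```

```text
[580.56958176 128.52148537 279.8208944 ] [ 1.78755706e-01  1.40740816e-01  1.90866408e+00 -2.29388643e-04
  1.09245257e+00  1.52897551e+00]
```

View pics/w0.png

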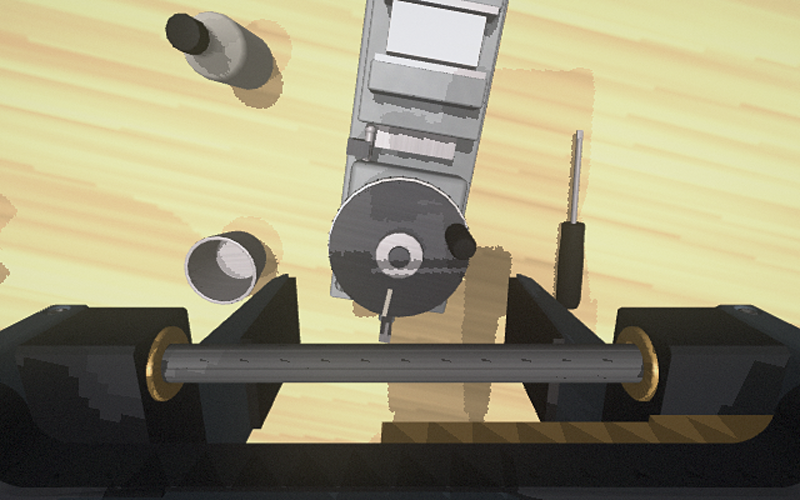

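The wheel disc is centred at about (399,248) in this 1.25x picture, with the hub at (400,256) and the knob at (461,241). The mark runs from (390,290) to (387,313) and meets the pointer near (385,320). Now I measure and take an enlarged crop.

Run:
```python
from h import *
import pickle
o=pickle.load(open('w0.pkl','rb'));c=cam('wrist',o);im=np.load('w0.npy');t=cam('top')
# rectify to the plane z=108 around wheel, 4px/mm
cx,cy=560,125.5;S=3;N=540
def rect(im,c,z,name=None):
    pts=np.array([[cx-90,cy-90],[cx+90,cy-90],[cx+90,cy+90],[cx-90,cy+90]])
    src=np.float32([proj(c,[*p,z]) for p in pts]); dst=np.float32([[(90+cy-p[1])*S,(90+cx-p[0])*S] for p in pts])
    return cv2.warpPerspective(im,cv2.getPerspectiveTransform(src,dst),(N,N),flags=cv2.INTER_CUBIC)
r=rect(im,c,108);save('r108.png',r)
# wheel hull from dark mask
g=cv2.cvtColor(r,cv2.COLOR_RGB2GRAY)
def W(p): return np.array([cx+90-p[1]/S, cy+90-p[0]/S])
for zz,lo,hi,rad in [(108,180,190,62),(125,55,65,20)]:
    gg=cv2.GaussianBlur(cv2.cvtColor(rect(im,c,zz),cv2.COLOR_RGB2GRAY),(0,0),1.5)
    h=cv2.HoughCircles(gg,cv2.HOUGH_GRADIENT,1,300,param1=60,param2=12,minRadius=lo,maxRadius=hi)
    print(zz,None if h is None else (W(h[0,0,:2]),h[0,0,2]/S))
```

```text
108 (array([561.5     , 125.666664], dtype=float32), np.float32(60.933334))
125 (array([561.5     , 126.333336], dtype=float32), np.float32(18.699999))
```

View pics/r108.png

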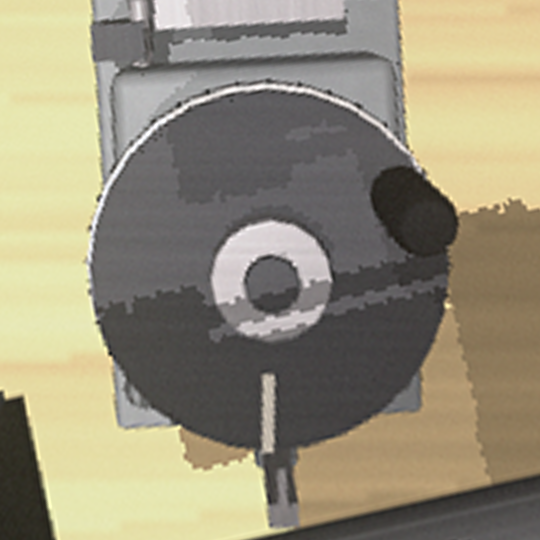

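The rectified view at z=108 shows the disc centred near (269,267), the mark along x=268 from y=374 to 452, the pointer from (278,452) to (285,525), and the knob from its base at (400,196) to its top at (430,222). Next I pin down the knob top and the unit axis.

Run:
```python
from h import *
import pickle
o=pickle.load(open('w0.pkl','rb'));c=cam('wrist',o);im=np.load('w0.npy');t=cam('top');s=cam('scene')
g=cv2.cvtColor(im,cv2.COLOR_RGB2GRAY)
roi=np.zeros_like(g);roi[170:215,345:392]=1
m=((g<38)&(roi>0)).astype(np.uint8);n,l,st,ce=cv2.connectedComponentsWithStats(m);k=1+np.argmax(st[1:,4]);print('knob blob',st[k],ce[k])
P=np.argwhere(l==k)[:,::-1].astype(float)
B=np.array([onz(c,p,159)[:2] for p in P])           # on top plane
# top end = the part furthest from the camera nadir; circle of r=10 fitted at that end
cam0=np.linalg.inv(c[1])[:3,3]; u=B.mean(0)-cam0[:2];u/=np.linalg.norm(u); v=np.array([-u[1],u[0]])
a=(B-cam0[:2])@u; w=(B-cam0[:2])@v
print('width',np.ptp(w),'len',np.ptp(a)); top=cam0[:2]+u*(a.max()-10)+v*(w.max()+w.min())/2; 
B2=np.array([onz(c,p,108)[:2] for p in P]);a2=(B2-cam0[:2])@u;w2=(B2-cam0[:2])@v
bot=cam0[:2]+u*(a2.min()+10)+v*(w2.max()+w2.min())/2
print('knob top',top,'base',bot,'cam',cam0)
# other views, knob dark blob
for n,cc,(x0,y0,x1,y1),th in [('top',t,(272,172,296,200),40),('scene',s,(333,160,352,188),35)]:
    g2=cv2.cvtColor(np.load(n+'0.npy'),cv2.COLOR_RGB2GRAY);print(n,'\n',g2[y0:y1:2,x0:x1:1] if n=='top' else '')
# unit axis from base plate edges in top view, z=12
for a_,b_ in [((234,80),(238,248)),((288,80),(297,246))]:
    d=onz(t,a_,12)-onz(t,b_,12);print('unit ang',np.degrees(np.arctan2(d[1],d[0])))
# vice/aluminium block edges in wrist: (390,2)-(485,12)?, edge lines via Hough on original
e=cv2.Canny(g[0:140,270:410],60,140);L=cv2.HoughLinesP(e,1,np.pi/720,25,minLineLength=35,maxLineGap=4)
for q in L[:,0]:
    q=q+np.array([270,0,270,0]);d=onz(c,q[2:],70)-onz(c,q[:2],70);print(q,'ang@z70',np.degrees(np.arctan2(d[1],d[0])).round(1))
```

```text
knob blob [356 184   5  15  23] [357.52173913 190.86956522]
width 3.185056184757898 len 13.053790595202017
knob top [593.60591378  98.56754025] base [577.59418586  86.75097587] cam [655.69455768 144.52482575 451.10424035]
top 
 [[ 54  52  55  54  55  57  59  62  66  71  85 103 111 112 113 114 114 114
  113 107  96 105 130 142]
 [ 66  67  69  70  71  68  73  81  87  90  95 102 105 102  99  99 104 107
  108 105  96 103 129 141]
 [ 69  69  69  69  70  68  68  74  76  80  90 101 108 107  95  84  90  98
  102 101  94 104 130 144]
 [ 70  71  69  64  53  44  39  38  38  38  43  54  70  86  88  80  81  93
  100  98  92 102 130 143]
 [ 70  70  66  54  38  33  35  35  34  33  34  31  38  58  75  72  68  80
   94  96  91  99 125 137]
 [ 69  68  64  50  34  31  34  35  35  35  34  29  23  40  61  63  55  62
   81  92  91  97 121 132]
 [ 67  67  65  57  39  24  24  25  26  25  22  15  11  27  53  66  58  55
   71  90  92  98 118 128]
 [ 66  66  65  61  51  31   9   9   7   8   4   6   5  17  44  64  62  59
   73  91  94  98 118 127]
 [ 67  67  67  66  61  48  30  14   5   4   5   6   9  17  29  4
[... 593 characters left out ...]
13463999161103
[278 113 292   0] ang@z70 3.4
[287  97 299   0] ang@z70 3.7
[280  94 384 112] ang@z70 -86.8
[378 139 407   1] ang@z70 3.1
[290 127 364 139] ang@z70 -86.4
[285  94 297   0] ang@z70 3.4
[296  70 383  85] ang@z70 -86.6
[283 128 347 139] ang@z70 -87.0
[299  47 391  63] ang@z70 -86.5
[300  42 392  59] ang@z70 -87.0
[309  41 380  53] ang@z70 -86.2
[296  73 383  89] ang@z70 -87.2
[389  74 404   0] ang@z70 3.5
[334   0 399  12] ang@z70 -86.7
[283  92 288  51] ang@z70 3.6
[317   0 388  13] ang@z70 -86.6
[295 116 362 128] ang@z70 -87.3
[333  87 371  94] ang@z70 -87.3
[293 102 338 111] ang@z70 -88.3
[309  43 313   3] ang@z70 5.9
[380  55 388  14] ang@z70 3.4
[289  45 293  10] ang@z70 4.1
```

Emit:
send_rows:
  targets: [9, -0.35, 4.5, 0, 1, 9, -0.35, 4.5, 0, 1, 9, -0.35, 4.5, 0, 1, 9, -0.35, 4.5, 0, 1, 9, -0.35, 4.5, 0, 1]

```text
time_s: 3.23
eef_pos: [587.1, 84.0, 189.8]
orientation: [1.045, 1.306, -1.047]
force: [-0.7, 0.1, 0.3]
width: 91.1
```

Run:
```python
from h import *
import pickle
o=robot.get_obs();print(o['eef_pos'],o['force'])
im=capture('wrist');np.save('w1.npy',im);pickle.dump(o,open('w1.pkl','wb'))
save('w1.png',cv2.resize(im[60:300,180:480],(800,640),interpolation=cv2.INTER_CUBIC)[:600]);c=cam('wrist',o)
for p in [(588,84,159),(585,84,159),(561,126,125)]: print(p,proj(c,p))
```

```text
[587.065394    83.99563994 189.8347812 ] [-0.69473167  0.10180176  0.30059011]
(588, 84, 159) [320.60927565 228.84341265]
(585, 84, 159) [319.59316965 233.13404092]
(561, 126, 125) [258.25857418 234.34563755]
```

View pics/w1.png

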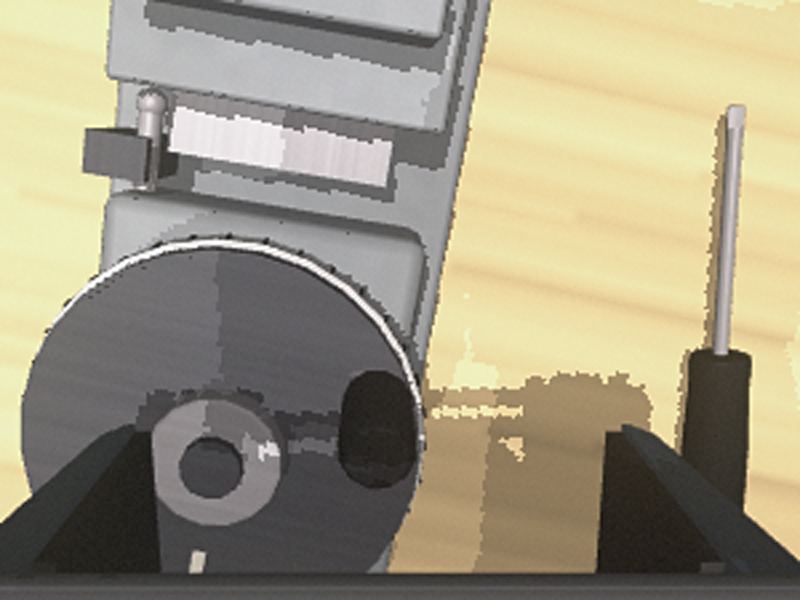

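The crop shows the knob top centred at crop (378,452), pixel (321.8,229.5), which matches (587.6,83.6,159). The fingers straddle it cleanly and the hub is at pixel (260.6,233.3). I descend and grip.

Emit:
send_rows:
  targets: [5.8, 0.05, 0, 0, 1, 5.8, 0.05, 0, 0, 1, 5.8, 0.05, 0, 0, 1, 5.8, 0.05, 0, 0, 0.5, 5.8, 0.05, 0, 0, 0.3, 5.8, 0.05, 0, 0, 0.2, 5.8, 0.05, 0, 0, 0, 5.8, 0.05, 0, 0, 0, 5.8, 0.05, 0, 0, 0, 5.8, 0.05, 0, 0, 0, 5.8, 0.05, 0, 0, 0, 5.8, 0.05, 0, 0, 0]
  newtons: 40

```text
time_s: 4.28
eef_pos: [587.6, 85.3, 132.0]
orientation: [1.044, 1.306, -1.044]
force: [0.0, 0.5, -0.1]
width: 34.3
```

```bash
cat > arc.py <<'E'
from h import *
import sys
# arc.py: wheel-angle steps (CW +) -> tool shifts (cm, y z) from present commanded knob pose
C=np.array([561.5,125.0])
U=np.radians(3.3)
def kn(th): a=U-np.radians(57)-th; return C+50*np.array([np.cos(a),np.sin(a)])
def theta(p):
    d=np.array(p[:2])-C; return (U-np.radians(57)-np.arctan2(d[1],d[0])+np.pi)%(2*np.pi)-np.pi, np.linalg.norm(d)
def status():
    o=robot.get_obs();th,r=theta(o['eef_pos']);d=np.array(o['eef_pos'][:2])-C;d/=np.linalg.norm(d)
    f=o['force'][:2]; print('t %.2f pos %s w %.1f'%(o['time_s'],np.round(o['eef_pos'],2),o['width']),'theta %.4f r %.2f'%(th,r),'Fradial %.1f  Fcw %.1f'%(f@d,f@[d[1],-d[0]]),'F',np.round(o['force'],1)); return th
E
python3 - <<'E'
from arc import *
status()
E
```

```text
t 4.28 pos [587.63  85.32 131.96] w 34.3 theta 0.0512 r 47.51 Fradial -0.4  Fcw -0.3 F [ 0.   0.5 -0.1]
```

Emit:
send_rows:
  targets: [0, 0, 0, 0, 0, 0, 0, 0, 0, 0, 0, 0, 0, 0, 0, 0, 0, 0, 0, 0, 0, 0, 0, 0, 0, 0, 0, 0, 0, 0]

```text
time_s: 4.78
eef_pos: [588.0, 84.9, 132.0]
orientation: [1.044, 1.305, -1.044]
force: [3.1, -4.5, -1.1]
width: 19.1
```

Run:
```python
from arc import *
status()
```

```text
t 4.78 pos [588.01  84.93 131.96] w 19.1 theta 0.0490 r 48.04 Fradial 5.5  Fcw -0.1 F [ 3.1 -4.5 -1.1]
```

```bash
sed -i 's/^C=.*/C=np.array([561.2,126.2])/' arc.py
cat >> arc.py <<'E'
M=R.from_rotvec(robot.get_obs()['orientation']).as_matrix()
def plan(cmd,ths,rc=50,n=True):
    for th in ths:
        a=U-np.radians(57)-th; k=C+rc*np.array([np.cos(a),np.sin(a)]); d=np.append(k-cmd,0)/10; s=M.T@d
        print('th %.2f: y %.2f z %.2f'%(th,s[1],s[2]))
def world(cmd,y,z): return cmd+10*(M@[0,y,z])[:2]
E
python3 - <<'E'
from arc import *
status()
cmd=world(np.array([153.98,-682.87]),59.2,-65.4);print(cmd)
plan(cmd,[0,-.05,-.1,-.15,-.2,-.25,-.3,-.35])
print(theta(cmd))
E
```

```text
t 4.78 pos [588.01  84.93 131.96] w 19.1 theta 0.0574 r 49.21 Fradial 5.5  Fcw -0.1 F [ 3.1 -4.5 -1.1]
[587.49491076  85.40391707]
th 0.00: y 0.33 z 0.02
th -0.05: y 0.56 z -0.08
th -0.10: y 0.78 z -0.20
th -0.15: y 1.00 z -0.33
th -0.20: y 1.20 z -0.46
th -0.25: y 1.40 z -0.61
th -0.30: y 1.60 z -0.77
th -0.35: y 1.78 z -0.94
(np.float64(0.061023668294116096), np.float64(48.535994004342655))
```

Emit:
send_rows:
  targets: [0.33, 0.02, 0, 0, 0]

```text
time_s: 4.87
eef_pos: [590.0, 85.5, 131.1]
orientation: [1.046, 1.303, -1.042]
force: [-8.4, 8.9, 61.8]
width: 18.8
```

I misplaced the columns, so that row pushed down 3 mm instead of along y. I undo it at once.

Emit:
send_rows:
  targets: [-0.33, -0.02, 0, 0, 0, -0.33, -0.02, 0, 0, 0, -0.33, -0.02, 0, 0, 0]

```text
time_s: 5.12
eef_pos: [587.9, 84.8, 131.8]
orientation: [1.044, 1.305, -1.044]
force: [2.8, -4.9, -3.4]
width: 18.5
```

Run:
```python
from arc import *
status()
```

```text
t 5.12 pos [587.92  84.82 131.84] w 18.5 theta 0.0602 r 49.26 Fradial 5.7  Fcw 0.3 F [ 2.8 -4.9 -3.4]
```

State is restored. Now anticlockwise, with the columns in the right order.

Emit:
send_rows:
  targets: [0, 0.33, 0.02, 0, 0, 0, 0.56, -0.08, 0, 0, 0, 0.78, -0.2, 0, 0, 0, 1.0, -0.33, 0, 0, 0, 1.2, -0.46, 0, 0, 0, 1.4, -0.61, 0, 0, 0, 1.6, -0.77, 0, 0, 0, 1.6, -0.77, 0, 0, 0]

```text
$.targets: bad value
```

Run:
```python
from arc import *
status()
cmd=world(np.array([587.495,85.404]),1.6,-.77);print(cmd,theta(cmd))
plan(cmd,[-.35,-.4,-.45,-.5,-.55])
```

```text
t 5.12 pos [587.92  84.82 131.84] w 18.5 theta 0.0602 r 49.26 Fradial 5.7  Fcw 0.3 F [ 2.8 -4.9 -3.4]
[601.40529451  96.4400186 ] (np.float64(-0.3000418990560241), np.float64(50.02121749763013))
th -0.35: y 0.18 z -0.17
th -0.40: y 0.36 z -0.35
th -0.45: y 0.53 z -0.53
th -0.50: y 0.69 z -0.73
th -0.55: y 0.83 z -0.93
```

Emit:
send_rows:
  targets: [0, 0.33, 0.02, 0, 0, 0, 0.56, -0.08, 0, 0, 0, 0.78, -0.2, 0, 0, 0, 1.0, -0.33, 0, 0, 0, 1.2, -0.46, 0, 0, 0, 1.4, -0.61, 0, 0, 0, 1.6, -0.77, 0, 0, 0, 1.6, -0.77, 0, 0]

```text
time_s: 5.78
eef_pos: [601.4, 96.9, 131.8]
orientation: [1.044, 1.307, -1.045]
force: [-2.3, 4.3, 2.8]
width: 19.3
```

Run:
```python
from arc import *
status()
```

```text
t 5.78 pos [601.42  96.91 131.77] w 19.3 theta -0.3078 r 49.76 Fradial -4.4  Fcw -2.1 F [-2.3  4.3  2.8]
```

Emit:
send_rows:
  targets: [0, 0.18, -0.17, 0, 0, 0, 0.36, -0.35, 0, 0, 0, 0.36, -0.35, 0, 0]

```text
time_s: 6.03
eef_pos: [604.2, 101.1, 131.8]
orientation: [1.044, 1.307, -1.045]
force: [-3.5, 2.9, 2.6]
width: 19.2
```

Run:
```python
from arc import *
status()
cmd=world(np.array([601.405,96.44]),.36,-.35)
for i in range(4,17):
    print('from %.1f'%(-i/10),theta(cmd)); plan(cmd,[-i/10-.05,-i/10-.1],49.7); a=U-np.radians(57)+i/10+.1; cmd=C+49.7*np.array([np.cos(a),np.sin(a)])
```

```text
t 6.03 pos [604.19 101.09 131.77] w 19.2 theta -0.4085 r 49.78 Fradial -4.5  Fcw -0.7 F [-3.5  2.9  2.6]
from -0.4 (np.float64(-0.4004999441947761), np.float64(49.97419093461261))
th -0.45: y 0.14 z -0.20
th -0.50: y 0.30 z -0.39
from -0.5 (np.float64(-0.5), np.float64(49.7))
th -0.55: y 0.15 z -0.20
th -0.60: y 0.28 z -0.41
from -0.6 (np.float64(-0.5999999999999996), np.float64(49.69999999999995))
th -0.65: y 0.13 z -0.21
th -0.70: y 0.24 z -0.43
from -0.7 (np.float64(-0.7000000000000002), np.float64(49.70000000000004))
th -0.75: y 0.10 z -0.23
th -0.80: y 0.20 z -0.46
from -0.8 (np.float64(-0.7999999999999998), np.float64(49.700000000000045))
th -0.85: y 0.08 z -0.23
th -0.90: y 0.15 z -0.47
from -0.9 (np.float64(-0.8999999999999999), np.float64(49.69999999999995))
th -0.95: y 0.06 z -0.24
th -1.00: y 0.10 z -0.49
from -1.0 (np.float64(-1.0), np.float64(49.699999999999996))
th -1.05: y 0.03 z -0.25
th -1.10: y 0.05 z -0.49
from -1.1 (np.float64(-1.1), np.float64(49.699999999999996))
th -1.15: y 0.01 z -0.25
th -1.20: y 0.00 z -0.50
from -1.2 (np.float64(-1.2000000000000004), np.float64(49.69999999999997))
th -1.25: y -0.02 z -0.25
th -1.30: y -0.05 z -0.49
from -1.3 (np.float64(-1.2999999999999998), np.float64(49.70000000000002))
th -1.35: y -0.04 z -0.25
th -1.40: y -0.09 z -0.49
from -1.4 (np.float64(-1.4000000000000004), np.float64(49.69999999999996))
th -1.45: y -0.07 z -0.24
th -1.50: y -0.14 z -0.48
from -1.5 (np.float64(-1.5000000000000002), np.float64(49.69999999999998))
th -1.55: y -0.09 z -0.23
th -1.60: y -0.19 z -0.46
from -1.6 (np.float64(-1.6), np.float64(49.700000000000024))
th -1.65: y -0.11 z -0.22
th -1.70: y -0.23 z -0.44
```

Emit:
send_rows:
  targets: [0, 0.14, -0.2, 0, 0, 0, 0.3, -0.39, 0, 0, 0, 0.3, -0.39, 0, 0]

```text
time_s: 6.28
eef_pos: [606.3, 105.1, 131.8]
orientation: [1.043, 1.306, -1.045]
force: [-5.2, -2.0, 1.3]
width: 19.1
```

```bash
cat > s.py <<'E'
from arc import *
status()
E
python3 s.py
```

```text
t 6.28 pos [606.31 105.08 131.78] w 19.1 theta -0.4994 r 49.81 Fradial -3.9  Fcw 4.0 F [-5.2 -2.   1.3]
```

Emit:
send_rows:
  targets: [0, 0.15, -0.2, 0, 0, 0, 0.15, -0.2, 0, 0]

```text
time_s: 6.45
eef_pos: [607.2, 107.1, 131.7]
orientation: [1.043, 1.306, -1.045]
force: [-5.4, -4.3, 1.6]
width: 18.9
```

```bash
python3 s.py
```

```text
t 6.45 pos [607.19 107.06 131.74] w 18.9 theta -0.5429 r 49.81 Fradial -3.3  Fcw 6.1 F [-5.4 -4.3  1.6]
```

Emit:
send_rows:
  targets: [0, 0.13, -0.21, 0, 0, 0, 0.13, -0.21, 0, 0]

```text
time_s: 6.62
eef_pos: [608.1, 109.3, 131.8]
orientation: [1.043, 1.306, -1.045]
force: [-3.9, -5.8, 1.8]
width: 19.0
```

```bash
python3 s.py
```

```text
t 6.62 pos [608.06 109.28 131.76] w 19.0 theta -0.5907 r 49.82 Fradial -1.7  Fcw 6.8 F [-3.9 -5.8  1.8]
```

Emit:
send_rows:
  targets: [0, 0.05, -0.1, 0, 0, 0, 0.11, -0.22, 0, 0]

```text
time_s: 6.78
eef_pos: [608.7, 111.3, 131.8]
orientation: [1.043, 1.306, -1.045]
force: [-3.2, -9.2, 2.4]
width: 18.7
```

```bash
python3 s.py
```

```text
t 6.78 pos [608.69 111.25 131.76] w 18.7 theta -0.6323 r 49.78 Fradial -0.3  Fcw 9.7 F [-3.2 -9.2  2.4]
```

Emit:
send_rows:
  targets: [0, 0, 0, 0, 0, 0, 0, 0, 0, 0, 0, 0, 0, 0, 0]

```text
time_s: 7.03
eef_pos: [608.8, 111.5, 131.8]
orientation: [1.043, 1.306, -1.045]
force: [-3.5, -7.8, 0.8]
width: 18.8
```

```bash
python3 s.py
```

```text
t 7.03 pos [608.78 111.46 131.79] w 18.8 theta -0.6368 r 49.81 Fradial -1.0  Fcw 8.4 F [-3.5 -7.8  0.8]
```

Run:
```python
from arc import *
cmd=world(np.array([601.405,96.44]),1.05,-1.37);print(cmd,theta(cmd))
plan(cmd,[-.7,-.75,-.8,-.85,-.9],49.8)
```

```text
[608.62857425 112.11671831] (np.float64(-0.6485977958349265), np.float64(49.47533201637355))
th -0.70: y 0.15 z -0.21
th -0.75: y 0.25 z -0.44
th -0.80: y 0.35 z -0.67
th -0.85: y 0.43 z -0.90
th -0.90: y 0.50 z -1.14
```

Emit:
send_rows:
  targets: [0, 0.1, -0.11, 0, 0, 0, 0.15, -0.21, 0, 0, 0, 0.2, -0.33, 0, 0, 0, 0.25, -0.44, 0, 0, 0, 0.25, -0.44, 0, 0]

```text
time_s: 7.45
eef_pos: [610.1, 116.3, 131.8]
orientation: [1.043, 1.306, -1.045]
force: [-4.1, -7.4, 2.9]
width: 19.0
```

```bash
python3 s.py
```

```text
t 7.45 pos [610.14 116.29 131.77] w 19.0 theta -0.7375 r 49.93 Fradial -2.6  Fcw 8.1 F [-4.1 -7.4  2.9]
```

Steady drag of about 8 N, so the screw is being driven. About 0.1 rad more.

Emit:
send_rows:
  targets: [0, 0.05, -0.11, 0, 0, 0, 0.1, -0.23, 0, 0, 0, 0.14, -0.34, 0, 0, 0, 0.18, -0.46, 0, 0, 0, 0.18, -0.46, 0, 0]

```text
time_s: 7.87
eef_pos: [610.9, 121.2, 131.8]
orientation: [1.043, 1.306, -1.045]
force: [-3.3, -8.8, 1.5]
width: 18.8
```

```bash
python3 s.py
python3 - <<'E'
from arc import *
cmd=world(np.array([608.629,112.117]),.43,-.90);print(cmd,theta(cmd))
plan(cmd,np.arange(-.8,-.24,.05),49.8)
E
```

```text
t 7.87 pos [610.95 121.18 131.8 ] w 18.8 theta -0.8366 r 50.00 Fradial -2.4  Fcw 9.1 F [-3.3 -8.8  1.5]
[610.83877596 121.8435955 ] (np.float64(-0.8497039671412665), np.float64(49.8295729313939))
th -0.80: y -0.08 z 0.23
th -0.75: y -0.18 z 0.46
th -0.70: y -0.28 z 0.69
th -0.65: y -0.40 z 0.91
th -0.60: y -0.53 z 1.12
th -0.55: y -0.66 z 1.33
th -0.50: y -0.81 z 1.53
th -0.45: y -0.97 z 1.73
th -0.40: y -1.13 z 1.91
th -0.35: y -1.31 z 2.09
th -0.30: y -1.49 z 2.25
th -0.25: y -1.69 z 2.41
```

Emit:
send_rows:
  targets: [0, -0.08, 0.23, 0, 0, 0, -0.18, 0.46, 0, 0, 0, -0.28, 0.69, 0, 0, 0, -0.4, 0.91, 0, 0, 0, -0.53, 1.12, 0, 0, 0, -0.66, 1.33, 0, 0, 0, -0.81, 1.53, 0, 0, 0, -0.97, 1.73, 0, 0, 0, -1.13, 1.91, 0, 0, 0, -1.31, 2.09, 0, 0, 0, -1.31, 2.09, 0, 0]

```text
time_s: 8.78
eef_pos: [602.3, 98.1, 131.8]
orientation: [1.044, 1.306, -1.045]
force: [-4.3, 1.5, -1.9]
width: 19.0
```

```bash
python3 s.py
python3 - <<'E'
from arc import *
cmd=world(np.array([610.839,121.844]),-1.31,2.09);print(cmd,theta(cmd))
plan(cmd,np.arange(-.3,0.06,.05),49.8)
E
```

```text
t 8.78 pos [602.27  98.11 131.8 ] w 19.0 theta -0.3374 r 49.76 Fradial -4.4  Fcw 1.2 F [-4.3  1.5 -1.9]
[602.6545696   98.57524324] (np.float64(-0.3494333381791628), np.float64(49.81574576872392))
th -0.30: y -0.18 z 0.16
th -0.25: y -0.38 z 0.32
th -0.20: y -0.58 z 0.47
th -0.15: y -0.78 z 0.61
th -0.10: y -1.00 z 0.74
th -0.05: y -1.22 z 0.85
th -0.00: y -1.44 z 0.96
th 0.05: y -1.67 z 1.05
```

Emit:
send_rows:
  targets: [0, -0.18, 0.16, 0, 0, 0, -0.38, 0.32, 0, 0, 0, -0.38, 0.32, 0, 0]

```text
time_s: 9.03
eef_pos: [599.3, 94.2, 131.8]
orientation: [1.044, 1.306, -1.045]
force: [-4.5, 3.1, -2.8]
width: 18.9
```

```bash
python3 s.py
```

```text
t 9.03 pos [599.29  94.24 131.82] w 18.9 theta -0.2392 r 49.72 Fradial -5.4  Fcw 0.5 F [-4.5  3.1 -2.8]
```

Emit:
send_rows:
  targets: [0, -0.2, 0.15, 0, 0, 0, -0.2, 0.15, 0, 0]

```text
time_s: 9.2
eef_pos: [597.7, 92.4, 131.8]
orientation: [1.044, 1.306, -1.045]
force: [-4.4, 3.2, -1.5]
width: 19.0
```

```bash
python3 s.py
```

```text
t 9.20 pos [597.69  92.45 131.83] w 19.0 theta -0.1908 r 49.70 Fradial -5.4  Fcw 0.6 F [-4.4  3.2 -1.5]
```

Emit:
send_rows:
  targets: [0, -0.2, 0.14, 0, 0, 0, -0.2, 0.14, 0, 0]

```text
time_s: 9.37
eef_pos: [596.1, 90.7, 131.8]
orientation: [1.044, 1.307, -1.045]
force: [-3.7, 4.3, -1.2]
width: 19.0
```

```bash
python3 s.py
```

```text
t 9.37 pos [596.05  90.72 131.83] w 19.0 theta -0.1429 r 49.73 Fradial -5.7  Fcw -0.4 F [-3.7  4.3 -1.2]
```

Emit:
send_rows:
  targets: [0, -0.22, 0.13, 0, 0, 0, -0.22, 0.13, 0, 0]

```text
time_s: 9.53
eef_pos: [594.7, 89.5, 131.9]
orientation: [1.046, 1.306, -1.044]
force: [-1.3, 9.6, -5.2]
width: 19.0
```

```bash
python3 s.py
```

```text
t 9.53 pos [594.69  89.46 131.88] w 19.0 theta -0.1055 r 49.71 Fradial -7.9  Fcw -5.5 F [-1.3  9.6 -5.2]
```

Clockwise drag came on at about -0.12 rad, so the slide was drawn behind zero. I go on to about -0.05, release and look before the last bit.

Emit:
send_rows:
  targets: [0, -0.11, 0.06, 0, 0, 0, -0.22, 0.12, 0, 0, 0, -0.22, 0.12, 0, 0, 0, -0.22, 0.12, 0, 0]

```text
time_s: 9.87
eef_pos: [593.1, 88.1, 131.9]
orientation: [1.046, 1.306, -1.043]
force: [1.6, 10.7, -6.6]
width: 18.8
```

```bash
python3 s.py
```

```text
t 9.87 pos [593.11  88.08 131.89] w 18.8 theta -0.0634 r 49.72 Fradial -7.2  Fcw -8.1 F [ 1.6 10.7 -6.6]
```

Emit:
send_rows:
  targets: [0, 0, 0, 0, 1, 0, 0, 0, 0, 1, 0, 0, 0, 0, 1, 0, 0, 0, 0, 1, 0, 0, 0, 0, 1, 0, 0, 0, 0, 1, 0, 0, 0, 0, 1, 0, 0, 0, 0, 1, -3, 0, 0, 0, 1, -6, 0, 0, 0, 1, -6, 0, 0, 0, 1, -6, -3, -2, 0, 1, -6, -6, -4, 0, 1, -6, -8.9, -6.1, 0, 1, -6, -8.9, -6.1, 0, 1, -6, -8.9, -6.1, 0, 1]

```text
time_s: 11.2
eef_pos: [491.5, 127.8, 192.0]
orientation: [1.043, 1.306, -1.043]
force: [0.6, 0.6, 1.1]
width: 91.2
```

```bash
cat > mark.py <<'E'
from arc import *
import sys
o=robot.get_obs();print(o['time_s'],o['eef_pos']);c=cam('wrist',o);im=capture('wrist');n=sys.argv[1];np.save(n+'.npy',im)
# rotate so that the unit's axis is vertical: homography from plane z=108, u along unit
S=6
def rect(z,x0,x1,y0,y1):
    e=np.array([np.cos(U),np.sin(U)]);f=np.array([-e[1],e[0]])
    q=[(x1,y1),(x1,y0),(x0,y0),(x0,y1)]
    src=np.float32([proj(c,[*(C+a*e+b*f),z]) for a,b in q]);dst=np.float32([[(y1-b)*S,(x1-a)*S] for a,b in q])
    return cv2.warpPerspective(im,cv2.getPerspectiveTransform(src,dst),(int((y1-y0)*S),int((x1-x0)*S)),flags=cv2.INTER_CUBIC)
r=rect(108,-95,0,-66,66);save(n+'.png',r)
print('expected centre column',66*S,'hub/px',proj(c,[*C,125]))
E
python3 mark.py m1
```

```text
11.2 [491.51649426 127.83961876 192.00690272]
expected centre column 396 hub/px [345.11416111 119.46209608]
```

View pics/m1.png

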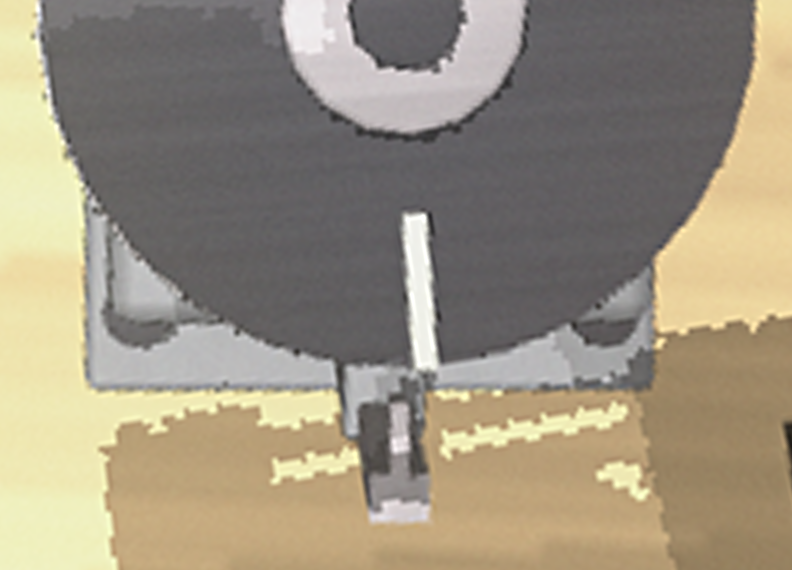

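In the rectified picture (6 px/mm, unit axis vertical, centre column 396) the mark runs from (414,213) to (427,370). The pointer tip is at about (400,402), so the mark is some 0.075–0.083 rad anticlockwise of the pointer. I check the parallax and fit the mark by mask.

```bash
cat > meas.py <<'E'
from arc import *
import sys,pickle
n=sys.argv[1]; z=108
im=np.load(n+'.npy');o=robot.get_obs();c=cam('wrist',o)
e=np.array([np.cos(U),np.sin(U)]);f=np.array([-e[1],e[0]])
def uv(p,z=z): q=onz(c,p,z)[:2]-C; return np.array([q@e,q@f])
k=np.linalg.inv(c[1])[:3,3][:2]-C; print('camera lateral',k@e,k@f)
r=cv2.imread('pics/'+n+'.png',0).astype(int)
# mark: bright pixels around it, per row centre
sub=(r[215:355,340:480]>150); ys,xs=np.nonzero(sub); col=np.array([xs[ys==i].mean()+340 for i in range(140) if (ys==i).sum()>8]); row=np.array([i+215 for i in range(140) if (ys==i).sum()>8])
p=np.polyfit(row,col,1);lat=(396-col)/6; print('line slope',p[0],'col at row0',p[1],'width',np.mean([(ys==i).sum() for i in range(140)])/6)
print('theta by slope',-p[0],'by position',(lat/(row/6)).mean())
b=r[395:455,345:450]; 
for i in range(0,60,6): print(395+i,'bright cols',345+np.nonzero(b[i]>165)[0])
E
python3 meas.py m1
python3 - <<'E'
import cv2
r=cv2.imread('pics/m1.png')[340:530,320:480];cv2.imwrite('pics/m1z.png',cv2.resize(r,None,fx=3,fy=3,interpolation=cv2.INTER_CUBIC))
E
```

```text
camera lateral 7.436561776604886 17.06640219407923
line slope 0.07292974131333192 col at row0 398.17648859635693 width 4.210714285714286
theta by slope -0.07292974131333192 by position -0.080737668997568
395 bright cols [347 348 349 350 351 352 353 354 355 356 357 358 359 360 361 362 363 364
 365 366 367 368 369 370 371 372 373 374 375 376 377 378 379 380 381 382
 383 384 428 429 430 431 432 433 434 435 436 437 438 439 440 441 442 443
 444 445 446 447 448 449]
401 bright cols [348 349 350 351 352 353 354 355 356 357 358 359 360 361 362 363 364 365
 366 430 431 441 442 443 444]
407 bright cols [349 350 351 352 353 354 355 356 392 393 394 395 396 397 398 399 400 401
 402 403 404 405 406 407 431 432]
413 bright cols [349 350 351 352 353 354 355 392 393 394 395 396 397 398 399 400 401 402
 403 404 405 406]
419 bright cols [348 349 350 351 352 353 354 355 356 392 393 394 395 396 397 398 399 400
 401 402 403 404 405 406 407 428 429 430 431]
425 bright cols [347 348 349 350 351 352 353 354 355 356 394 395 396 397 398 399 400 401
 402 403 404 405 429 430 431 432 433 434 435 436 437]
431 bright cols [347 348 349 350 351 352 353 354 355 356 391 392 393 394 395 396 397 398
 399 400 401 402 403 404 405 406 427 428 429 430 431 432 439 440 441 442
 443 444 445 446 447 448]
437 bright cols [391 392 393 394 395 396 397 398 399 400 401 402 403 404 405 406 407 408
 425 426 427 428 429 441 442 443 444 445 446 447 448 449]
443 bright cols [391 392 393 394 395 396 397 398 399 400 401 402 403 404 405 406 407 408
 427 428 429 442 443 444 445 446 447 448 449]
449 bright cols [345 346 347 348 349 350 351 352 353 354 355 356 357 391 392 393 394 395
 396 397 398 399 400 401 402 403 404 405 406 407 408 429 438 439 440 441
 442 443 444 445 446 447 448 449]
```

View pics/m1z.png

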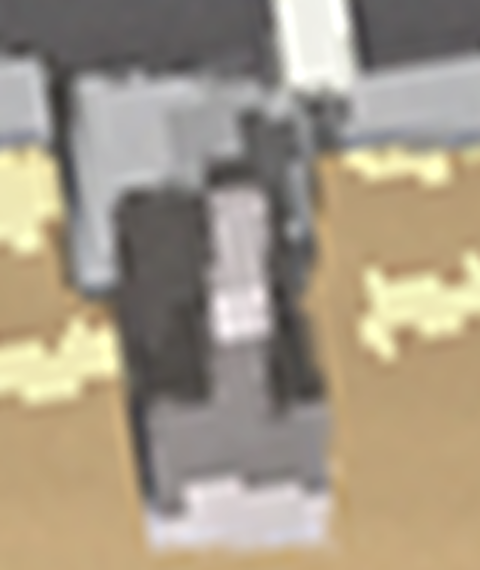

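Enlarged, the pointer tip is at column 399–400 and row 401. With the parallax taken off, the wheel stands at about -0.072 rad. I regrip with the jaws turned radially so that closing and opening cannot turn the wheel.

Emit:
send_rows:
  targets: [0, 3, 2, -0.12, 1, 0, 6, 4, -0.24, 1, 0, 9, 6, -0.36, 1, 0, 9, 6, -0.48, 1, 0, 9, 6, -0.48, 1, 0, 9, 6, -0.48, 1, 0, 9, 6, -0.48, 1]

```text
time_s: 11.83
eef_pos: [593.2, 88.6, 191.6]
orientation: [0.682, 1.462, -0.682]
force: [0.2, 0.3, -0.4]
width: 91.4
```

```bash
python3 s.py
python3 - <<'E'
from arc import *
o=robot.get_obs();print(M.round(3),M.T@(np.array([593.2,88.3,132])-o['eef_pos'])/10)
E
```

```text
t 11.83 pos [593.18  88.59 191.6 ] w 91.4 theta -0.0711 r 49.37 Fradial -0.1  Fcw -0.3 F [ 0.2  0.3 -0.4]
[[-0.001  0.766  0.642]
 [-0.     0.642 -0.766]
 [-1.    -0.001 -0.   ]] [ 5.95995908 -0.0137976   0.02579516]
```

Emit:
send_rows:
  targets: [3, -0.01, 0.02, 0, 0.8, 5.9, -0.01, 0.02, 0, 0.6, 5.9, -0.01, 0.02, 0, 0.4, 5.9, -0.01, 0.02, 0, 0.3, 5.9, -0.01, 0.02, 0, 0.25, 5.9, -0.01, 0.02, 0, 0, 5.9, -0.01, 0.02, 0, 0, 5.9, -0.01, 0.02, 0, 0, 5.9, -0.01, 0.02, 0, 0, 5.9, -0.01, 0.02, 0, 0, 5.9, -0.01, 0.02, 0, 0, 5.9, -0.01, 0.02, 0, 0, 5.9, -0.01, 0.02, 0, 0, 5.9, -0.01, 0.02, 0, 0, 5.9, -0.01, 0.02, 0, 0, 5.9, -0.01, 0.02, 0, 0]
  newtons: 40

```text
time_s: 13.17
eef_pos: [592.9, 89.2, 133.1]
orientation: [0.679, 1.464, -0.679]
force: [-7.5, 7.9, 7.5]
width: 19.1
```

```bash
python3 s.py
python3 - <<'E'
from arc import *
cmd=np.array([593.2,88.45]);t0=theta(cmd)[0];print(t0);r=theta(robot.get_obs()['eef_pos'])[1]
plan(cmd,t0+np.array([0.02,.04,.06,.08,.1]),r)
E
```

```text
t 13.17 pos [592.89  89.18 133.14] w 19.1 theta -0.0744 r 48.73 Fradial -10.8  Fcw 0.5 F [-7.5  7.9  7.5]
-0.06959235643702355
th -0.05: y -0.10 z -0.08
th -0.03: y -0.20 z -0.08
th -0.01: y -0.29 z -0.08
th 0.01: y -0.39 z -0.09
th 0.03: y -0.49 z -0.10
```

Emit:
send_rows:
  targets: [0, -0.1, -0.08, 0, 0, 0, -0.2, -0.08, 0, 0, 0, -0.3, -0.08, 0, 0, 0, -0.35, -0.09, 0, 0, 0, -0.35, -0.09, 0, 0]

```text
time_s: 13.58
eef_pos: [591.0, 87.9, 133.3]
orientation: [0.681, 1.461, -0.677]
force: [2.5, 10.9, -2.1]
width: 19.0
```

```bash
python3 s.py
```

```text
t 13.58 pos [591.02  87.89 133.27] w 19.0 theta -0.0279 r 48.55 Fradial -7.1  Fcw -8.6 F [ 2.5 10.9 -2.1]
```

Emit:
send_rows:
  targets: [0, -0.05, -0.02, 0, 0, 0, -0.09, -0.02, 0, 0, 0, -0.09, -0.02, 0, 0]

```text
time_s: 13.83
eef_pos: [590.4, 87.4, 133.3]
orientation: [0.681, 1.461, -0.677]
force: [3.9, 9.5, -2.5]
width: 18.5
```

```bash
python3 s.py
```

```text
t 13.83 pos [590.39  87.38 133.26] w 18.5 theta -0.0113 r 48.57 Fradial -5.2  Fcw -8.9 F [ 3.9  9.5 -2.5]
```

Now I relax the push, let go, lift and look again.

Emit:
send_rows:
  targets: [0, 0.09, -0.05, 0, 0, 0, 0.09, -0.05, 0, 0, 0, 0.09, -0.05, 0, 1, 0, 0.09, -0.05, 0, 1, 0, 0.09, -0.05, 0, 1, 0, 0.09, -0.05, 0, 1, 0, 0.09, -0.05, 0, 1, 0, 0.09, -0.05, 0, 1, 0, 0.09, -0.05, 0, 1, 0, 0.09, -0.05, 0, 1, -3, 0.09, -0.05, 0, 1, -5.9, 0.09, -0.05, 0, 1, -5.9, 0, 0, 0, 1, -5.9, -2, -3, 0.12, 1, -5.9, -4, -6, 0.24, 1, -5.9, -5, -9.4, 0.36, 1, -5.9, -5, -9.4, 0.48, 1, -5.9, -5, -9.4, 0.48, 1, -5.9, -5, -9.4, 0.48, 1]

```text
time_s: 15.42
eef_pos: [491.1, 126.0, 192.2]
orientation: [1.041, 1.307, -1.04]
force: [-0.1, -0.8, 0.4]
width: 90.8
```

```bash
python3 mark.py m2; python3 meas.py m2 | grep -E 'theta|slope|lateral|^4(07|13)'
```

```text
15.4167 [491.08098051 125.99874159 192.16824447]
expected centre column 396 hub/px [342.92397647 118.32444985]
camera lateral 5.9701655576711445 15.639711503288478
line slope 0.03274255975159043 col at row0 397.3954560363868 width 4.239285714285715
theta by slope -0.03274255975159043 by position -0.0377451556231526
407 bright cols [350 351 352 353 354 355 356 357 392 393 394 395 396 397 398 399 400 401
413 bright cols [350 351 352 353 354 355 356 392 393 394 395 396 397 398 399 400 401 402
```

View pics/m2.png

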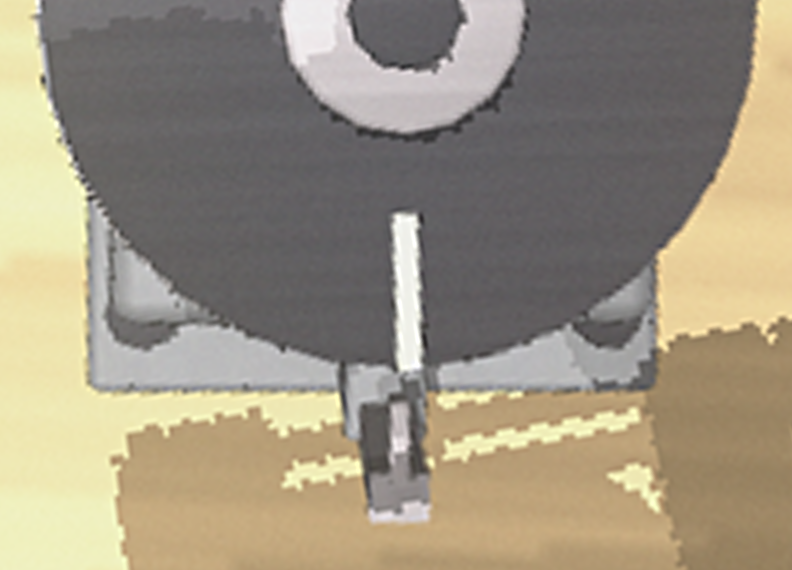

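The mark now runs from (405,213) to (409,370) with the pointer at (399,402), so about -0.031 rad remains. The slope and position fits agree. The TCP travel overstated the wheel's turn by about 0.02 rad, from give in the grip. One more regrip.

Emit:
send_rows:
  targets: [0, 3, 2, -0.12, 1, 0, 6, 4, -0.24, 1, 0, 8.9, 5.9, -0.36, 1, 0, 8.9, 5.9, -0.48, 0.8, 0, 8.9, 5.9, -0.48, 0.7, 0, 8.9, 5.9, -0.48, 0.6, 0, 8.9, 5.9, -0.48, 0.6]

```text
time_s: 16.05
eef_pos: [589.9, 87.8, 191.6]
orientation: [0.68, 1.462, -0.681]
force: [-0.1, -0.4, 0.1]
width: 67.5
```

```bash
python3 s.py
python3 - <<'E'
from arc import *
o=robot.get_obs();print(M.T@(np.array([591.0,88.1,132])-o['eef_pos'])/10)
E
```

```text
t 16.05 pos [589.93  87.84 191.57] w 67.5 theta -0.0093 r 47.93 Fradial 0.2  Fcw 0.3 F [-0.1 -0.4  0.1]
[5.95703715 0.10208702 0.0514419 ]
```

Emit:
send_rows:
  targets: [3, 0.1, 0.03, 0, 0.5, 5.8, 0.1, 0.03, 0, 0.4, 5.8, 0.1, 0.03, 0, 0.3, 5.8, 0.1, 0.03, 0, 0.25, 5.8, 0.1, 0.03, 0, 0, 5.8, 0.1, 0.03, 0, 0, 5.8, 0.1, 0.03, 0, 0, 5.8, 0.1, 0.03, 0, 0, 5.8, 0.1, 0.03, 0, 0, 5.8, 0.1, 0.03, 0, 0, 5.8, 0.1, 0.03, 0, 0, 5.8, 0.1, 0.03, 0, 0, 5.8, 0.1, 0.03, 0, 0]
  newtons: 50

```text
time_s: 17.13
eef_pos: [592.0, 88.8, 135.4]
orientation: [0.68, 1.461, -0.678]
force: [-3.2, 3.2, 9.0]
width: 18.4
```

```bash
python3 s.py
```

```text
t 17.13 pos [592.    88.78 135.43] w 18.4 theta -0.0552 r 48.47 Fradial -4.5  Fcw 0.4 F [-3.2  3.2  9. ]
```

Emit:
send_rows:
  targets: [0, -0.1, -0.03, 0, 0, 0, -0.2, -0.04, 0, 0, 0, -0.3, -0.04, 0, 0, 0, -0.3, -0.04, 0, 0]

```text
time_s: 17.47
eef_pos: [590.5, 87.6, 135.6]
orientation: [0.681, 1.459, -0.676]
force: [3.9, 9.1, 2.2]
width: 18.7
```

```bash
python3 s.py
```

```text
t 17.47 pos [590.53  87.63 135.57] w 18.7 theta -0.0167 r 48.46 Fradial -4.9  Fcw -8.6 F [3.9 9.1 2.2]
```

Emit:
send_rows:
  targets: [0, -0.05, -0.01, 0, 0, 0, -0.05, -0.01, 0, 0, 0, -0.05, -0.01, 0, 0]

```text
time_s: 17.72
eef_pos: [590.2, 87.4, 135.5]
orientation: [0.681, 1.459, -0.676]
force: [4.4, 8.7, 1.2]
width: 18.6
```

```bash
python3 s.py
```

```text
t 17.72 pos [590.18  87.43 135.54] w 18.6 theta -0.0083 r 48.41 Fradial -4.3  Fcw -8.8 F [4.4 8.7 1.2]
```

Emit:
send_rows:
  targets: [0, 0.1, -0.04, 0, 0, 0, 0.1, -0.04, 0, 0, 0, 0.1, -0.04, 0, 1, 0, 0.1, -0.04, 0, 1, 0, 0.1, -0.04, 0, 1, 0, 0.1, -0.04, 0, 1, 0, 0.1, -0.04, 0, 1, 0, 0.1, -0.04, 0, 1, 0, 0.1, -0.04, 0, 1, 0, 0.1, -0.04, 0, 1, -3, 0.1, -0.04, 0, 1, -5.9, 0.1, -0.04, 0, 1, -5.9, 0, 0, 0, 1, -5.9, -2, -3, 0.12, 1, -5.9, -4, -6, 0.24, 1, -5.9, -5, -9.4, 0.36, 1, -5.9, -5, -9.4, 0.48, 1, -5.9, -5, -9.4, 0.48, 1, -5.9, -5, -9.4, 0.48, 1]

```text
time_s: 19.3
eef_pos: [490.0, 126.1, 193.2]
orientation: [1.042, 1.307, -1.041]
force: [-0.1, 0.0, 0.3]
width: 91.1
```

```bash
python3 mark.py m3; python3 meas.py m3 | grep -E 'theta|slope|lateral|^4(07|13)'
```

```text
19.3 [489.97471345 126.05980859 193.15194409]
expected centre column 396 hub/px [343.3006815  116.68617898]
camera lateral 4.8416015005241 15.801898287852017
line slope -0.0032363167216989722 col at row0 399.9064463930377 width 4.219047619047619
theta by slope 0.0032363167216989722 by position -0.010790151940617682
407 bright cols [349 350 351 352 353 354 355 356 357 358 392 393 394 395 396 397 398 399
413 bright cols [348 349 350 351 352 353 354 355 356 357 392 393 394 395 396 397 398 399
```

View pics/m3.png

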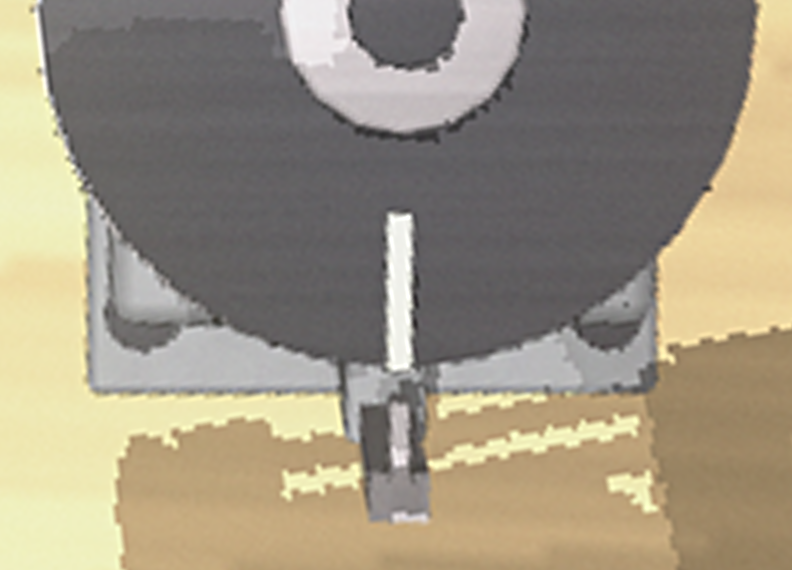

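The mark (column 399) is now in line with the pointer tip (column 399), within about 0.005 rad. The last wind was clockwise under drag, and the gripper is clear, so I hand in.

```bash
python3 -c "
from rig import hand_in; print(hand_in())"
```

```text
the job is handed in; nothing more can be done
None
```

The handwheel now stands with its zero mark at the pointer, reached clockwise under the slide's drag, and the job is handed in at about 19 s of the 64 s allowed. The slide's own position was not measured, since 0.1 mm is too small for the cameras. That it stands at zero is inferred from the drag and the mark.

- **Anticlockwise:** I wound the wheel by its knob. The drag came on at about -0.45 to -0.5 rad and held at 8–9 N. I drove on to about -0.84 rad, and the force never rose as it would against the rear stop.
- **Clockwise:** the drag came on at about -0.12 rad, which means the slide had been drawn about 0.12 rad behind its zero. I stopped short of the mark and finished in two clockwise regrips, checking by camera each time, then let go.
- **Last checks:** the mark and the pointer agree within about 0.005 rad. Taken from the wheel's centre alone, the mark's slope gave +0.003 rad and its position -0.011 rad. The gripper is open and well clear.
- **Mishap:** an early command had its columns swapped and pressed the gripped knob down with about 62 N for one row (1/12 s) before I undid it. That is below the 120 N wrist limit, and no damage was visible. I counted it as finger contact, which the 40 N limit on the arm and gripper body would not cover, but I cannot confirm that.
- **Disagreement:** while gripping, the tool's own travel overstated the wheel's turn by about 0.02 rad, so I relied on the pictures for the final angle.

I did not touch the bottle, the screwdriver or the tin.

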